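# Lay out the stripped key-cutting machine's parts

### The arm

A 7-joint arm with a two-finger parallel gripper is mounted at the origin on the work surface. World frame = base frame: x ahead of the robot, y to its left, z up, the work surface at z = 0. Lengths are in m, angles in rad, forces in N, time in s.
With the tool pointing down it reaches from about 0.425 to 0.825 m from the base axis. Payload 3.6 kg.
Tool frame: the origin (TCP) lies at the centre of the arm's flange, where the gripper is bolted on; the fingertips stand 173 mm ahead of it and the grasp point (between the pads) lies r.grip_depth ahead of it (r.grip_depth is the distance from the TCP to the grasp point, in m); z points along the fingers, y is the line along which they close (so a half turn about z gives the same grasp; the last joint's range is limited). The gripper opens to 85 mm and grips with 20 to 120 N. Pads are 22 mm wide; open, the fingers measure 114 mm over their backs; the gripper's body (76 mm by 85 mm) begins 54 mm behind the grasp point. The pads swing forward as they close: fully open they stand 13 mm farther back than shut.
Start: joints at [-1.308, 0.615, -0.013, 1.423, 0.008, 1.103, -0.04], TCP at [0.186, 0.623, 0.405] pointing down, gripper open.
Joint ranges: [-3.12, 3.12], [-0.3, 2.06], [-1.34, 1.32], [0.26, 2.42], [-1.36, 4.5], [0.01, 1.98], [-2.84, 2.84]. Speed limits (rad/s): [2.79, 2.79, 3.14, 3.14, 3.14, 3.14, 3.14].

### API

Orientations are given as a rotation vector (axis times angle).
In Python, from station import r gives the robot as it stands.
- The arm moves only by the tool arm_command, never from a script. Its argument "commands" is one flat list of numbers, 4 for each row, row after row: the shift along the world's x, y, z in m, then the turn about the world's z in degrees. A call has 1 to 8 rows; each row is the pose to reach, as a shift and turn from the pose commanded when the call began; what a row does not reach only later rows make up. A row lasts 1/8 s, in which the tool goes at most 62.5 mm and 10.7 degrees, less where a joint would pass 70% of its speed; a pose out of reach is approached as far as the arm can. A call with a gripper value outside its range is refused whole. "fingers" is the opening, from 0 (shut) to 1 (fully open), set as the call begins (left out, the last holds). The fingers move at their own pace and stop on an object; "force" is the grip in N (left out, the last holds). Time passes only in rows, so rows that repeat a pose let the fingers close. It gives the time, the measured TCP pose, the force, the opening and the grip force at its end, in the units of the state.
- r.get_obs(): the state, without advancing time (a new reading comes with each control period).
- r.grab_frame(name): name is "scene" or "top" or "wrist"; returns the picture (480x640x3 uint8, blue, green, red); there is no depth.
- r.camera_info(name): a dict with "camera_matrix" (3x3 intrinsics, pixels), "k1" (the pictures are not rectified: a ray, as slopes to the right and down, at radius r is drawn at 1 + k1 r^2 times it, then the intrinsics apply), "view" (4x4, takes a point from world to camera coordinates). Camera axes: x right, y down, z forward; pixel columns grow to the right and rows downward; lengths in m; the calibration is good to about 2 mm. A picture is of the moment at which its call begins: read the wrist's pose just before it. camera_info takes no time and is no camera call; for the wrist camera it gives the pose at the moment of the call.
- r.job_done(): hands the job in; it is judged then, once.
Trained networks look in the newest picture that a camera, given by its name, has taken for a name from the list of things; names that differ only in an ending like _2 or _b are one class to them, and where a whole thing is asked for, a point or a joint stands for the part that bears it (a point fixed in the world has none). Each returns a list of dicts, best first, with "conf" (0 to 1); they miss things now and then, are a little off and sometimes report something else, mostly with a low value. They report only what shows in the picture. A call takes as long as a camera call. They do not tell look-alikes from the thing itself.
- r.silhouettes(camera, name): "pixels" (480x640 bool, what is visible of it) and "location" ([column, row] in pixels, amid what is visible of it).
- r.tip_of(camera, name): "location" ([column, row] in pixels: a listed point, or the origin of a listed thing).
The state is a dict: "t": time; "joint_pos": joint angles; "joint_velocities": joint speeds; "tau": joint torques, N m; "tool_pos": TCP position; "tool_rot": TCP orientation; "wrist_force": force on the tool from outside, world axes, zero at the start; "torque": the same for the moment, N m; "grip_width": opening from 0.0 (shut) to 1.0 (fully open); "gripper_force": force on a finger pad.
Only numpy, scipy, OpenCV 4.12 (cv2) and the standard library are available. Lean on these libraries where they do the work, as an engineer would, in place of code of your own. Each camera call takes 0.05 s, during which the arm holds its last target. There are 200 camera calls.

### The job

The key-cutting machine has been stripped for servicing. Put each of its four parts (the toothed cutter wheel, the small pulley, the winged clamp handle and the grooved jaw block) upright on the cork pad that bears its outline, centred in the outline and lined up with it. Set them down gently rather than dropping them, and do not knock over the yellow oil bottle.

Things in the scene. Friction and masses are not known exactly. Their poses are not given: they have to be found in the camera images.
- cutter: Steel cutter wheel lying flat, loose, 0.15 to 0.27 kg: a toothed disc 68 mm across and 8 mm thick, with a plain round hub 30 mm in diameter rising from its middle to 30 mm above the table (grip the hub). Origin at the centre of the underside, z up; yaw does not matter.
- pulley: Aluminium belt pulley standing on its flat face, loose, about 0.1 to 0.16 kg: two round flanges 40 mm in diameter (0 to 7 and 17 to 26 mm high) with a groove between them; 26 mm high. Origin at the centre of the underside, z up; yaw does not matter.
- wing: Steel clamp handle with two wings, loose, about 0.11 to 0.2 kg, standing on its boss: boss 28 mm in diameter, 30 mm high, in the middle; a straight crossbar 90 mm long (along its x), 12 mm wide (y), from 12 to 26 mm high, passes through the boss. Grip across the boss, fingers closing along its y. Origin at the centre of the boss's underside, z up. A half turn makes no difference.
- jaw: Steel vice jaw block, loose, 0.22 to 0.41 kg: 64 mm long (its x), 36 mm wide (y), 27 mm high, with a groove 10 mm wide and 7 mm deep along the middle of its top. Origin at the centre of the underside, z up. A half turn makes no difference.
- pad_cutter: Place of the cutter wheel: fixed cork pad 116 (x) x 92 (y) x 5 mm, all four alike but for the dark outline painted flat on top, centred, 6 mm clear of the part all round: a large circle, 80 mm across inside the line. Origin at the centre of the pad's underside (top 5 mm above it), z up; its yaw does not matter for the wheel.
- pad_pulley: Place of the pulley: fixed cork pad 116 (x) x 92 (y) x 5 mm, all four alike but for the dark outline painted flat on top, centred, 6 mm clear of the part all round: a small circle, 52 mm across inside the line. Origin at the centre of the pad's underside (top 5 mm above it), z up; its yaw does not matter for the pulley.
- pad_wing: Place of the wing handle: fixed cork pad 116 (x) x 92 (y) x 5 mm, all four alike but for the dark outline painted flat on top, centred, 6 mm clear of the part all round: a long thin bar, 102 x 24 mm inside the line, with a round bulge 40 mm across in the middle. Origin at the centre of the pad's underside (top 5 mm above it), z up; the bar runs along its x.
- pad_jaw: Place of the jaw block: fixed cork pad 116 (x) x 92 (y) x 5 mm, all four alike but for the dark outline painted flat on top, centred, 6 mm clear of the part all round: a plain rectangle, 76 x 48 mm inside the line. Origin at the centre of the pad's underside (top 5 mm above it), z up; the long side runs along its x.
- oil: Upright yellow oil bottle with a black cap, loose, 38 mm in diameter, 110 mm high; stands near the far middle of the working area. Leave it standing. Origin at the centre of its underside, z up. Other low clutter (under 40 mm high: padlock, keys, cup, box) lies about too.
Mind the look-alikes: they are no part of the job. Leave any blue or red look-alike of the pad_pulley alone.

How it is judged:
By the outcome, as a careful person would: the job done as asked, in the order asked, and still so for the second after the job is handed in, with the robot touching nothing.
It also fails if it takes over 102 s, if anything falls off the work surface, if the arm or the gripper's body presses on something with over 40 N, if the wrist force passes 120 N, or if a joint passes its speed limit or range.

## Working session

There is one attempt and no reset: what is moved stays moved. The work goes in short steps, Python scripts to look and compute and a tool call to move; the robot and the scene stay as the last step left them, time stands still between calls to the robot, and variables do not carry over. Pictures are saved under pics/ and viewed, at most 14 in all, crops included, and the job is handed in when it is done.

Besides the shell and the picture viewer there is one more tool, called after ">>>" in YAML: its name, and indented under it one key for each argument. arm_command: Moves the arm, as the interface text tells. Its arguments: {"type":"object","properties":{"commands":{"type":"array","items":{"type":"number"}},"fingers":{"type":"number"},"force":{"type":"number"}},"required":["commands"]}

```bash
ls; mkdir -p pics; python3 - <<'E'
from station import r
import cv2
print(r.get_obs(), r.grip_depth)
for c in ("top","scene"):
    cv2.imwrite(f"pics/{c}0.png", r.grab_frame(c)); i=r.camera_info(c); print(c,i)
print(r.camera_info("wrist"))
E
```

```text
pics
{'t': 0.0, 'joint_pos': array([-1.30753179,  0.61590179, -0.01262489,  1.42493602,  0.0080857 ,
        1.10336515, -0.040419  ]), 'joint_velocities': array([-0.00033622, -0.00055258, -0.00054146, -0.00030403,  0.00028028,
       -0.00256116, -0.0029458 ]), 'tau': array([ 4.35648490e-04, -4.69212949e+01,  2.59127710e-01, -1.71032667e+01,
        9.87516629e-03,  9.58782679e-03, -4.84987410e-06]), 'tool_pos': array([0.1856087 , 0.62259476, 0.40353654]), 'tool_rot': array([-0.45344434, -3.10833946,  0.00398387]), 'wrist_force': array([-0.14647597,  0.01741163, -0.47829492]), 'torque': array([0.03345139, 0.02045565, 0.03556927]), 'gripper_force': 0.0, 'grip_width': 1.0010003546320296} 0.1547
top {'camera_matrix': array([[471.90686111,   0.        , 327.25084272],
       [  0.        , 471.90686111, 244.343369  ],
       [  0.        ,   0.        ,   1.        ]]), 'k1': -0.11516334430127095, 'view': array([[ 2.51754829e-03, -9.99860001e-01, -1.65420483e-02,
        -3.84898172e-02],
       [-9.91809916e-01, -3.84197481e-04, -1.27722131e-01,
         4.46478173e-01],
       [ 1.276
[... 372 characters left out ...]
array([[-0.78003212,  0.62569666, -0.00731921,  0.38189447],
       [ 0.47931537,  0.58994314, -0.64978756, -0.15877908],
       [-0.40225199, -0.51036338, -0.76008063,  1.42687019],
       [ 0.        ,  0.        ,  0.        ,  1.        ]])}
{'camera_matrix': array([[366.92203493,   0.        , 317.0060041 ],
       [  0.        , 366.92203493, 246.57208016],
       [  0.        ,   0.        ,   1.        ]]), 'k1': -0.07599229079581149, 'view': array([[ 0.28380879,  0.95887625, -0.00298462, -0.64728359],
       [ 0.92474701, -0.27288145,  0.26528982, -0.03583885],
       [ 0.25356566, -0.0780516 , -0.9641641 ,  0.37893532],
       [ 0.        ,  0.        ,  0.        ,  1.        ]])}
```

View pics/top0.png

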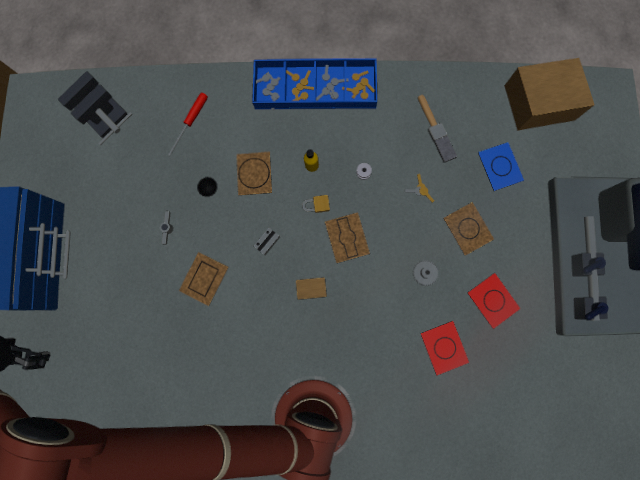

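View pics/scene0.png

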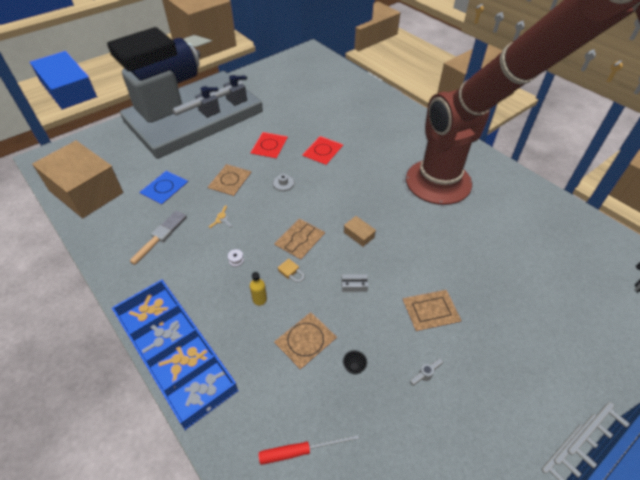

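```bash
cat > h.py <<'E'
from station import r
import cv2, numpy as np
def world(cam, px, z, info=None):
    i=info or r.camera_info(cam); K=i["camera_matrix"]; V=i["view"]
    d=np.array([(px[0]-K[0,2])/K[0,0],(px[1]-K[1,2])/K[1,1]]); u=d.copy()
    for _ in range(20): u=d/(1+i["k1"]*(u@u))
    R,t=V[:3,:3],V[:3,3]; o=-R.T@t; w=R.T@np.array([u[0],u[1],1])
    return o+w*(z-o[2])/w[2]
def pix(cam,P,info=None):
    i=info or r.camera_info(cam); p=i["view"][:3,:3]@np.array(P)+i["view"][:3,3]; u=p[:2]/p[2]
    u=u*(1+i["k1"]*(u@u)); K=i["camera_matrix"]; return u*K[0,0]+K[:2,2]
E
python3 - <<'E'
from h import *
for n in "cutter pulley wing jaw pad_cutter pad_pulley pad_wing pad_jaw oil".split():
    z=.005 if 'pad' in n else 0
    for d in r.tip_of("top",n)[:4]:
        print(n,round(d["conf"],2),np.round(d["location"]),world("top",d["location"],z).round(3)[:2])
print(r.get_obs()["t"])
E
```

```text
cutter 0.76 [423. 277.] [ 0.363 -0.29 ]
pulley 0.77 [361. 175.] [ 0.641 -0.129]
wing 0.66 [168. 232.] [0.485 0.395]
jaw 0.72 [268. 245.] [0.449 0.12 ]
pad_cutter 0.7 [255. 172.] [0.649 0.161]
pad_cutter 0.44 [264. 242.] [0.456 0.132]
pad_pulley 0.97 [493. 300.] [ 0.301 -0.476]
pad_pulley 0.84 [469. 229.] [ 0.491 -0.417]
pad_pulley 0.82 [502. 165.] [ 0.67  -0.517]
pad_pulley 0.76 [446. 344.] [ 0.189 -0.346]
pad_wing 0.82 [348. 234.] [ 0.478 -0.094]
pad_wing 0.74 [362. 174.] [ 0.642 -0.132]
pad_jaw 0.61 [345. 234.] [ 0.478 -0.083]
pad_jaw 0.56 [202. 279.] [0.358 0.296]
oil 0.76 [313. 165.] [0.668 0.003]
0.55
```

The top view shows the parts: cutter (426,273), pulley (364,170), wing (166,228) and jaw (266,241). The cork pads are: large circle (254,173), small circle (469,229), bar with bulge (348,237) and rectangle (204,278). Oil bottle is at (312,160).

Could be taken for pad_pulley: cork (469,229), blue (502,165), red (493,300), red (446,344), and the cork pad with the large circle (254,173). I choose the cork one with the small circle at (469,229) and check it in a close crop. I measure everything in the top view first.

```bash
cat >> h.py <<'E'
def corkpads(cam,img,info,lo=2000*0+300):
    "cork pads: centre, long-axis yaw, sizes, from colour"
    hsv=cv2.cvtColor(img,cv2.COLOR_BGR2HSV); m=cv2.inRange(hsv,(5,60,60),(22,255,255))
    m=cv2.morphologyEx(m,cv2.MORPH_CLOSE,np.ones((5,5),np.uint8)); out=[]
    for c in cv2.findContours(m,cv2.RETR_EXTERNAL,cv2.CHAIN_APPROX_NONE)[0]:
        if cv2.contourArea(c)<lo: continue
        W=np.array([world(cam,p,.005,info)[:2] for p in c[:,0]],np.float32)
        b=cv2.boxPoints(cv2.minAreaRect(W)); e=b[1]-b[0]; f=b[2]-b[1]; l=e if np.hypot(*e)>np.hypot(*f) else f
        out.append((c[:,0].mean(0).round(),b.mean(0).round(4),round(np.degrees(np.arctan2(l[1],l[0]))%180,1),round(float(np.hypot(*e)),3),round(float(np.hypot(*f)),3)))
    return out
def mask_pose(cam,mask,z,info):
    "centroid and long-axis yaw of a mask's world contour"
    c=max(cv2.findContours(mask.astype(np.uint8),cv2.RETR_EXTERNAL,cv2.CHAIN_APPROX_NONE)[0],key=cv2.contourArea)
    W=np.array([world(cam,p,z,info)[:2] for p in c[:,0]],np.float32)
    (x,y),(w,h),a=cv2.minAreaRect(W); b=cv2.boxPoints(((x,y),(w,h),a)); e=b[1]-b[0]; f=b[2]-b[1]; l=e if np.hypot(*e)>np.hypot(*f) else f
    return np.array([x,y]).round(4),round(np.degrees(np.arctan2(l[1],l[0]))%180,1),round(w,3),round(h,3)
E
python3 - <<'E'
from h import *
img=cv2.imread("pics/top0.png"); i=r.camera_info("top")
for o in corkpads("top",img,i): print(*o)
for n,z in dict(cutter=.008,pulley=.026,wing=.019,jaw=.02,oil=.05).items():
    for d in r.silhouettes("top",n)[:2]:
        print(n,round(d["conf"],2),np.round(d["location"]),*mask_pose("top",d["pixels"],z,i))
c=[cv2.resize(img[y-35:y+35,x-50:x+50],(400,280),interpolation=cv2.INTER_CUBIC) for x,y in((469,229),(254,173),(502,165),(485,310))]
cv2.imwrite("pics/crop.png",np.vstack([np.hstack(c[:2]),np.hstack(c[2:])]))
E
```

```text
[178. 454.] [-0.0546  0.3906] 93.5 0.987 0.256
[311. 288.] [0.3342 0.0057] 95.9 0.077 0.051
[203. 278.] [0.3581 0.2929] 154.3 0.116 0.092
[347. 237.] [ 0.4688 -0.0892] 15.9 0.092 0.116
[468. 228.] [ 0.4933 -0.4148] 28.9 0.093 0.117
[254. 173.] [0.6459 0.164 ] 4.2 0.092 0.116
[359.  85.] [ 0.8964 -0.1209] 107.9 0.082 0.08
[300.  83.] [0.9072 0.0402] 10.3 0.067 0.095
[555.  86.] [ 0.9096 -0.6946] 101.5 0.198 0.155
cutter 0.92 [423. 277.] [ 0.3721 -0.2947] 89.9 0.069 0.066
pulley 0.69 [364. 170.] [ 0.6439 -0.1352] 179.6 0.037 0.044
wing 0.56 [167. 229.] [0.4939 0.3955] 10.6 0.089 0.033
jaw 0.68 [267. 241.] [0.4571 0.1215] 135.7 0.044 0.063
oil 0.54 [311. 157.] [0.6671 0.005 ] 0.6 0.06 0.037
oil 0.27 [346. 235.] [ 0.4617 -0.0888] 15.9 0.113 0.09
```

View pics/crop.png

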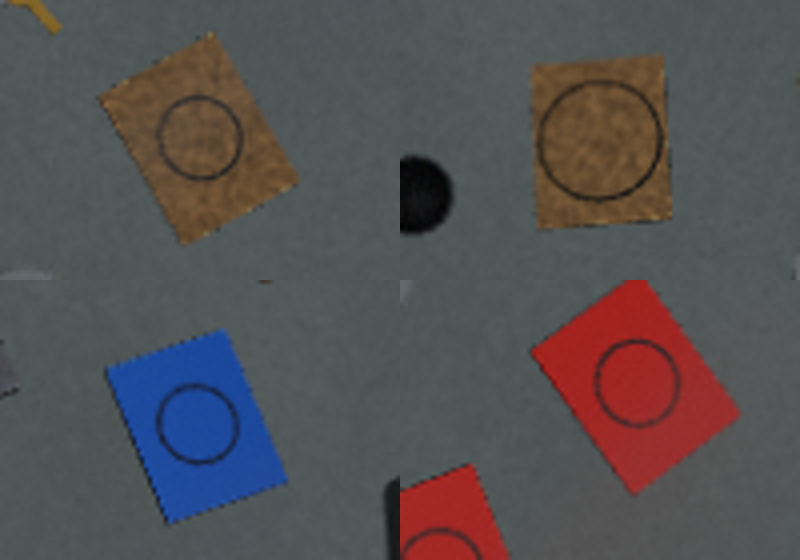

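Crop: the cork pad with the small circle at (469,229) is the pulley's, the large circle at (254,173) is the cutter's, and the blue and red pads are decoys. Measured sizes match (116x92). Starting with the cutter.

>>> arm_command:
  commands: [0.2,-0.2,-0.02,-20,0.364,-0.423,-0.04,-40,0.364,-0.423,-0.04,-40,0.364,-0.423,-0.04,-40,0.364,-0.423,-0.04,-40,0.364,-0.423,-0.04,-40,0.364,-0.423,-0.04,-40,0.364,-0.423,-0.04,-40]
  fingers: 1
  force: 60

```text
t: 1.8
tool_pos: [0.5125, 0.244, 0.3692]
tool_rot: [1.489, 2.766, 0.002]
wrist_force: [0.3, 0.6, 0.2]
grip_width: 1.0
gripper_force: 0.0
```

>>> arm_command:
  commands: [0.0,-0.24,-0.02,-25,-0.14,-0.52,-0.04,-50,-0.14,-0.52,-0.04,-50,-0.14,-0.52,-0.04,-50,-0.14,-0.52,-0.04,-50,-0.14,-0.52,-0.04,-50,-0.14,-0.52,-0.04,-50,-0.14,-0.52,-0.04,-50]

```text
t: 2.8
tool_pos: [0.3834, -0.2359, 0.3323]
tool_rot: [2.517, 1.878, 0.002]
wrist_force: [2.0, 0.3, -0.4]
grip_width: 1.002
gripper_force: 0.0
```

```bash
cat >> h.py <<'E'
def yaw():
    from scipy.spatial.transform import Rotation as R
    y=R.from_rotvec(r.get_obs()["tool_rot"]).as_matrix()[:,1]; return np.degrees(np.arctan2(y[1],y[0]))%180
def look(name,z,tag=None):
    "wrist silhouette of a part -> world pose; TCP and closing line"
    i=r.camera_info("wrist"); im=r.grab_frame("wrist"); o=r.get_obs()
    print("t",round(o["t"],2),"tcp",o["tool_pos"].round(4),"close",round(yaw(),1),"cam",(-i["view"][:3,:3].T@i["view"][:3,3]).round(3))
    for d in r.silhouettes("wrist",name)[:2]:
        print(name,round(d["conf"],2),np.round(d["location"]),*mask_pose("wrist",d["pixels"],z,i))
        m=d["pixels"].astype(np.uint8)
        if tag: cv2.drawContours(im,cv2.findContours(m,cv2.RETR_EXTERNAL,cv2.CHAIN_APPROX_NONE)[0],-1,(0,255,0),1)
    if tag: cv2.imwrite(f"pics/{tag}.png",im)
    return i
E
python3 -c "
from h import *
i=look('cutter',.008,'w1')
for d in r.tip_of('wrist','cutter')[:1]: print(world('wrist',d['location'],0,i))"
```

```text
t 2.85 tcp [ 0.3788 -0.2454  0.3329] close 162.5 cam [ 0.402 -0.173  0.302]
cutter 0.84 [327. 294.] [ 0.3762 -0.2942] 40.5 0.068 0.067
[ 0.37488483 -0.29915023  0.        ]
```

View pics/w1.png

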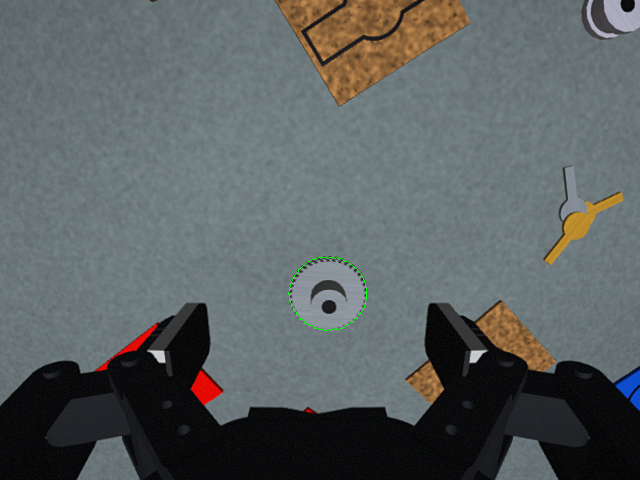

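The wrist view shows the cutter at (328,293), between the open fingers, with its mask on the disc's edge.

>>> arm_command:
  commands: [-0.003,-0.047,-0.06,0,-0.003,-0.047,-0.09,0,-0.003,-0.047,-0.09,0,-0.003,-0.047,-0.09,0,-0.003,-0.047,-0.09,0]

```text
t: 3.58
tool_pos: [0.3816, -0.2805, 0.2437]
tool_rot: [2.515, 1.878, 0.003]
wrist_force: [0.4, -0.0, 0.6]
grip_width: 0.998
gripper_force: 0.0
```

```bash
python3 -c "
from h import *
look('cutter',.008)"
```

```text
t 3.62 tcp [ 0.3815 -0.2806  0.2436] close 163.5 cam [ 0.401 -0.217  0.213]
cutter 0.63 [313. 286.] [ 0.3762 -0.2944] 109.5 0.066 0.067
```

>>> arm_command:
  commands: [-0.006,-0.014,-0.01,0,-0.006,-0.014,-0.04,0,-0.006,-0.014,-0.061,0,-0.006,-0.014,-0.061,0,-0.006,-0.014,-0.061,0]

```text
t: 4.3
tool_pos: [0.375, -0.2953, 0.182]
tool_rot: [2.517, 1.877, 0.001]
wrist_force: [0.3, 0.0, -0.1]
grip_width: 0.997
gripper_force: 0.0
```

>>> arm_command:
  commands: [0,0,0,0,0,0,0,0,0,0,0,0,0,0,0,0,0,0,0,0,0,0,0,0]
  fingers: 0
  force: 60

```text
t: 5.05
tool_pos: [0.3749, -0.2953, 0.1817]
tool_rot: [2.518, 1.877, 0.001]
wrist_force: [-0.4, 0.9, 4.2]
grip_width: 0.333
gripper_force: 58.8
```

>>> arm_command:
  commands: [0,0,0.03,0,0.02,0.03,0.08,0,0.23,0.38,0.12,0,0.23,0.38,0.12,0,0.23,0.38,0.12,0,0.23,0.38,0.12,0,0.23,0.38,0.12,0,0.23,0.38,0.12,0]

```text
t: 6.05
tool_pos: [0.5871, 0.0569, 0.2975]
tool_rot: [-2.518, -1.878, 0.002]
wrist_force: [1.0, -0.3, -1.8]
grip_width: 0.329
gripper_force: 59.5
```

>>> arm_command:
  commands: [0.018,0.035,0,0,0.018,0.035,0,0,0.018,0.035,0,0]

```text
t: 6.42
tool_pos: [0.604, 0.089, 0.297]
tool_rot: [-2.519, -1.876, 0.004]
wrist_force: [0.6, 0.4, -1.6]
grip_width: 0.328
gripper_force: 59.6
```

```bash
cat >> h.py <<'E'
def lookpad(tag=None):
    i=r.camera_info("wrist"); im=r.grab_frame("wrist"); o=r.get_obs()
    print("t",round(o["t"],2),"tcp",o["tool_pos"].round(4),"close",round(yaw(),1),"grip",o["grip_width"].round(3))
    for p in corkpads("wrist",im,i,1500): print(*p)
    if tag: cv2.imwrite(f"pics/{tag}.png",im)
E
python3 -c "
from h import *
lookpad('w2')"
```

```text
Traceback (most recent call last):
  File "h.py", line 43, in lookpad
    print("t",round(o["t"],2),"tcp",o["tool_pos"].round(4),"close",round(yaw(),1),"grip",o["grip_width"].round(3))
                                                                                         ^^^^^^^^^^^^^^^^^^^^^
AttributeError: 'float' object has no attribute 'round'
```

```bash
sed -i 's/o\["grip_width"\].round(3)/o["grip_width"]/' h.py
python3 -c "
from h import *
lookpad('w2')"
```

```text
t 6.53 tcp [0.6041 0.0879 0.2975] close 163.2 grip 0.33233445994845806
[ 35. 397.] [0.3132 0.0193] 15.5 0.041 0.101
[305. 384.] [ 0.5592 -0.0274] 7.1 0.046 0.047
[348. 112.] [0.6477 0.1644] 4.2 0.092 0.116
```

View pics/w2.png

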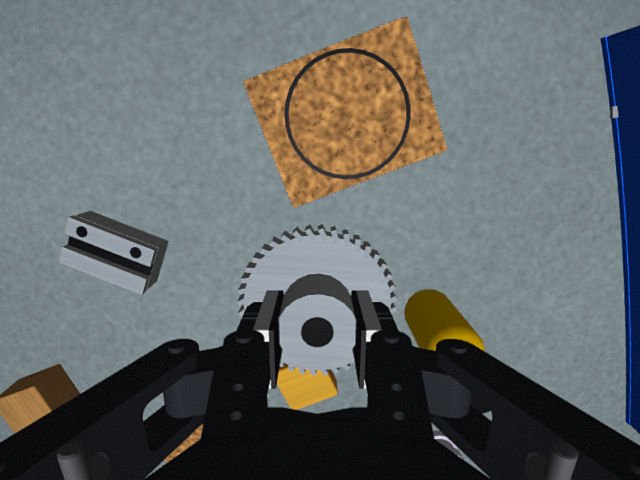

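The wrist view shows the cutter held level, the pad_cutter circle at (348,112), and the bottle clear at (445,320).

>>> arm_command:
  commands: [0.0425,0.0755,0,0,0.0425,0.0755,-0.04,0,0.0425,0.0755,-0.08,0,0.0425,0.0755,-0.095,0,0.0425,0.0755,-0.102,0,0.0425,0.0755,-0.107,0,0.0425,0.0755,-0.107,0,0.0425,0.0755,-0.107,0]

```text
t: 7.52
tool_pos: [0.6476, 0.1653, 0.1917]
tool_rot: [2.518, 1.877, 0.003]
wrist_force: [-0.1, -0.0, -1.9]
grip_width: 0.329
gripper_force: 59.6
```

>>> arm_command:
  commands: [-0.001,-0.0015,-0.002,0,-0.001,-0.0015,-0.0035,0,-0.001,-0.0015,-0.0045,0,-0.001,-0.0015,-0.005,0,-0.001,-0.0015,-0.005,0]

```text
t: 8.15
tool_pos: [0.6462, 0.1636, 0.1868]
tool_rot: [-2.519, -1.877, 0.0]
wrist_force: [-2.4, -0.4, 4.8]
grip_width: 0.327
gripper_force: 60.4
```

>>> arm_command:
  commands: [0,0,0,0,0,0,0,0,0,0,0,0,0,0,0,0]
  fingers: 0.75

```text
t: 8.65
tool_pos: [0.6462, 0.1639, 0.1855]
tool_rot: [-2.519, -1.877, 0.0]
wrist_force: [-0.4, 0.3, -0.3]
grip_width: 0.751
gripper_force: 0.0
```

>>> arm_command:
  commands: [0,0,0.03,0,0,0,0.08,0,-0.02,-0.02,0.15,0,-0.02,-0.02,0.15,0,-0.02,-0.02,0.15,0]
  fingers: 1

```text
t: 9.28
tool_pos: [0.6262, 0.1435, 0.3365]
tool_rot: [2.519, 1.876, 0.003]
wrist_force: [-0.2, 0.5, -0.4]
grip_width: 0.996
gripper_force: 0.0
```

```bash
python3 -c "
from h import *
look('cutter',.013)
lookpad()"
```

```text
t 9.32 tcp [0.6259 0.1443 0.3348] close 163.4 cam [0.645 0.207 0.306]
cutter 0.78 [330. 198.] [0.6463 0.1639] 163.5 0.063 0.065
cutter 0.33 [ 16. 159.] [0.4066 0.2723] 62.3 0.09 0.033
t 9.43 tcp [0.6258 0.1448 0.3335] close 163.5 grip 0.9979075883770384
[338. 194.] [0.6478 0.1646] 4.3 0.092 0.116
[ 17. 157.] [0.399 0.274] 62.4 0.034 0.093
```

Cutter is centred to within about 1.5 mm. Next, the pulley.

>>> arm_command:
  commands: [0.014,-0.26,0,0,0.014,-0.26,0,0,0.014,-0.26,0,0,0.014,-0.26,0,0,0.014,-0.26,-0.04,0,0.014,-0.26,-0.06,0,0.014,-0.26,-0.06,0,0.014,-0.26,-0.06,0]

```text
t: 10.42
tool_pos: [0.6407, -0.1157, 0.2755]
tool_rot: [2.518, 1.879, -0.0]
wrist_force: [1.1, 0.6, 1.2]
grip_width: 1.001
gripper_force: 0.0
```

```bash
python3 -c "
from h import *
i=look('pulley',.026,'w3')
for d in r.tip_of('wrist','pulley')[:1]: print(world('wrist',d['location'],0,i))"
```

```text
t 10.47 tcp [ 0.6408 -0.1158  0.2761] close 163.5 cam [ 0.66  -0.052  0.245]
pulley 0.93 [336. 273.] [ 0.6504 -0.1313] 73.5 0.045 0.039
[ 0.64884322 -0.13304156  0.        ]
```

View pics/w3.png

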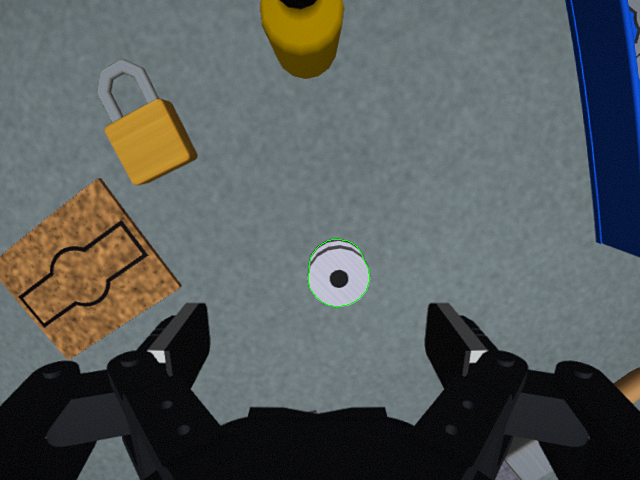

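Wrist view: the pulley's top face is at (338,276), with bottle and padlock clear.

>>> arm_command:
  commands: [0.008,-0.0175,-0.01,0,0.008,-0.0175,-0.05,0,0.008,-0.0175,-0.08,0,0.008,-0.0175,-0.099,0,0.008,-0.0175,-0.099,0,0.008,-0.0175,-0.099,0]

```text
t: 11.32
tool_pos: [0.6489, -0.1343, 0.1778]
tool_rot: [2.517, 1.876, 0.002]
wrist_force: [0.2, 0.1, 0.9]
grip_width: 0.998
gripper_force: 0.0
```

>>> arm_command:
  commands: [0,0,0,0,0,0,0,0,0,0,0,0,0,0,0,0,0,0,0,0,0,0,0,0]
  fingers: 0
  force: 50

```text
t: 12.08
tool_pos: [0.6486, -0.1337, 0.1777]
tool_rot: [2.518, 1.877, 0.002]
wrist_force: [-0.3, -0.3, 5.5]
grip_width: 0.446
gripper_force: 50.0
```

>>> arm_command:
  commands: [0,0,0.03,0,-0.01,-0.02,0.08,0,-0.179,-0.346,0.12,0,-0.179,-0.346,0.12,0,-0.179,-0.346,0.12,0,-0.179,-0.346,0.12,0,-0.179,-0.346,0.12,0,-0.179,-0.346,0.12,0]

```text
t: 13.08
tool_pos: [0.4675, -0.4814, 0.296]
tool_rot: [-2.519, -1.875, 0.001]
wrist_force: [0.5, -0.2, -1.6]
grip_width: 0.44
gripper_force: 50.6
```

>>> arm_command:
  commands: [-0.01,-0.02,0,0,-0.01,-0.02,0,0,-0.01,-0.02,0,0]

```text
t: 13.45
tool_pos: [0.4613, -0.4971, 0.2956]
tool_rot: [-2.513, -1.88, -0.005]
wrist_force: [0.4, 0.6, -2.6]
grip_width: 0.445
gripper_force: 50.6
```

```bash
python3 -c "
from h import *
lookpad('w4')"
```

```text
t 13.5 tcp [ 0.4617 -0.4968  0.2957] close 163.7 grip 0.44303025436843774
[332. 108.] [ 0.4945 -0.4145] 28.6 0.093 0.116
```

View pics/w4.png

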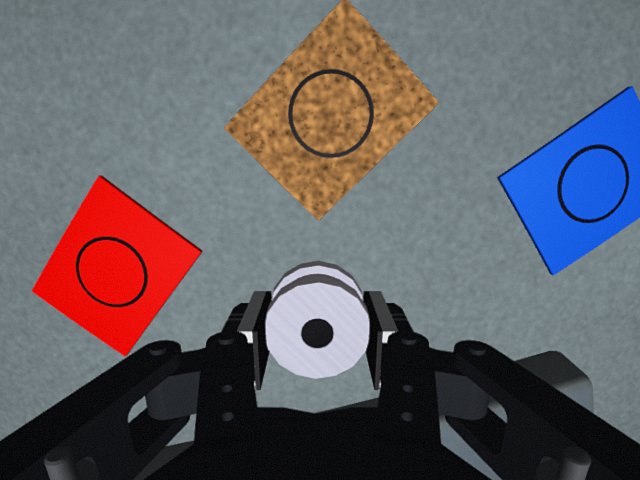

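The pulley is held upright. The cork pad's circle is at (331,113), with red at left and blue at right.

>>> arm_command:
  commands: [0.0325,0.0825,0,0,0.0325,0.0825,-0.03,0,0.0325,0.0825,-0.075,0,0.0325,0.0825,-0.095,0,0.0325,0.0825,-0.104,0,0.0325,0.0825,-0.109,0,0.0325,0.0825,-0.109,0,0.0325,0.0825,-0.109,0]

```text
t: 14.5
tool_pos: [0.4919, -0.4177, 0.1887]
tool_rot: [2.518, 1.876, 0.001]
wrist_force: [0.2, 0.5, -1.6]
grip_width: 0.444
gripper_force: 50.6
```

>>> arm_command:
  commands: [0.002,0.003,-0.002,0,0.002,0.003,-0.004,0,0.002,0.003,-0.005,0,0.002,0.003,-0.006,0,0.002,0.003,-0.006,0]

```text
t: 15.12
tool_pos: [0.4938, -0.4139, 0.1827]
tool_rot: [-2.518, -1.877, -0.002]
wrist_force: [-1.0, 2.8, 5.1]
grip_width: 0.445
gripper_force: 51.3
```

>>> arm_command:
  commands: [0,0,0,0,0,0,0,0,0,0,0,0,0,0,0,0]
  fingers: 0.85

```text
t: 15.62
tool_pos: [0.4937, -0.4142, 0.1815]
tool_rot: [-2.519, -1.877, 0.0]
wrist_force: [0.3, -0.1, 0.4]
grip_width: 0.848
gripper_force: 0.0
```

>>> arm_command:
  commands: [0,0,0.03,0,0,0,0.08,0,-0.02,-0.02,0.15,0,-0.02,-0.02,0.15,0,-0.02,-0.02,0.15,0]
  fingers: 1

```text
t: 16.25
tool_pos: [0.4733, -0.4345, 0.3324]
tool_rot: [2.519, 1.875, 0.001]
wrist_force: [0.1, 0.2, -0.5]
grip_width: 1.001
gripper_force: 0.0
```

```bash
python3 -c "
from h import *
i=look('pulley',.031)
for d in r.tip_of('wrist','pulley')[:1]: print(world('wrist',d['location'],.005,i))
lookpad()"
```

```text
t 16.3 tcp [ 0.4738 -0.4335  0.3307] close 163.4 cam [ 0.492 -0.371  0.302]
pulley 0.64 [334. 200.] [ 0.494  -0.4132] 73.5 0.04 0.037
[ 0.49035272 -0.41383199  0.005     ]
t 16.45 tcp [ 0.4742 -0.4329  0.3293] close 163.5 grip 0.9988745833669624
[338. 198.] [ 0.4947 -0.4149] 28.7 0.092 0.116
```

Pulley is centred. On to the wing: turn -63° so that the fingers close along its y.

>>> arm_command:
  commands: [0.01,0.4,0,-30,0.01,0.4,0,-30,0.01,0.4,0,-30,0.01,0.4,0,-30,0.01,0.4,0,-30,0.01,0.4,0,-30,0.01,0.4,0,-30]

```text
t: 17.32
tool_pos: [0.4835, -0.0288, 0.33]
tool_rot: [-2.911, -1.172, 0.004]
wrist_force: [-0.1, -0.9, 0.4]
grip_width: 0.999
gripper_force: 0.0
```

>>> arm_command:
  commands: [0,0.423,-0.03,-33,0,0.423,-0.03,-33,0,0.423,-0.03,-33,0,0.423,-0.03,-33,0,0.423,-0.03,-33,0,0.423,-0.03,-33,0,0.423,-0.03,-33,0,0.423,-0.03,-33]

```text
t: 18.32
tool_pos: [0.481, 0.3951, 0.2984]
tool_rot: [-3.126, -0.302, 0.006]
wrist_force: [-1.4, -1.6, -0.0]
grip_width: 1.002
gripper_force: 0.0
```

>>> arm_command:
  commands: [0,0,0,0,0,0,0,0]

```text
t: 18.58
tool_pos: [0.4842, 0.387, 0.3015]
tool_rot: [3.128, 0.28, -0.0]
wrist_force: [0.3, -0.5, 0.4]
grip_width: 1.001
gripper_force: 0.0
```

```bash
python3 -c "
from h import *
i=look('wing',.022,'w5')
for d in r.tip_of('wrist','wing')[:1]: print(world('wrist',d['location'],0,i))"
```

```text
t 18.62 tcp [0.4842 0.387  0.3018] close 100.2 cam [0.55  0.397 0.271]
wing 0.62 [301. 224.] [0.4951 0.3969] 7.9 0.09 0.028
[0.49380325 0.39864604 0.        ]
```

View pics/w5.png

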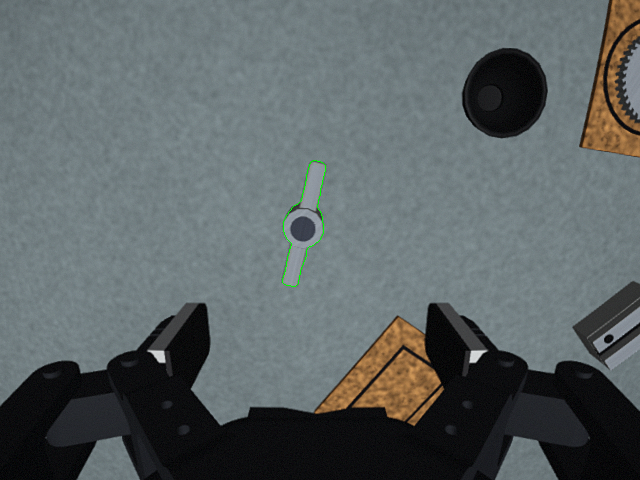

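The wing boss is at (302,228) and the bar runs from (291,286) to (317,161). I'll work out the bar yaw from its ends.

```bash
python3 -c "
from h import *
i=r.camera_info('wrist')
f=lambda p,z=.026:world('wrist',p,z,i)[:2]
a,b=f((291.3,281)),f((316.7,166)); print(a,b,(a+b)/2,np.degrees(np.arctan2(*(b-a)[::-1])),np.hypot(*(b-a)))
print(f((302.5,228.5),.03))
d=r.silhouettes('wrist','wing')[0]['pixels']; ys,xs=np.nonzero(d)
P=np.array([f(p) for p in zip(xs,ys)]); 
c=(a+b)/2; P=P[np.hypot(*(P-c).T)>.02]
v=cv2.fitLine(P.astype(np.float32),cv2.DIST_HUBER,0,.001,.001).ravel(); print(v, np.degrees(np.arctan2(v[1],v[0])), pix('wrist',(*c,.026),i))"
```

```text
[0.45486692 0.3993977 ] [0.53715056 0.39603356] [0.49600874 0.39771563] -2.34121586110419 0.08235237952668155
[0.49498156 0.39803885]
[ 0.99848306 -0.05505963  0.49836907  0.3977858 ] -3.1562805 [303.44524521 225.85014818]
```

>>> arm_command:
  commands: [0.011,0.011,-0.01,-6,0.011,0.011,-0.05,-12.5,0.011,0.011,-0.09,-12.5,0.011,0.011,-0.12,-12.5,0.011,0.011,-0.12,-12.5,0.011,0.011,-0.12,-12.5]

```text
t: 19.52
tool_pos: [0.4955, 0.3997, 0.1831]
tool_rot: [-3.14, 0.058, -0.004]
wrist_force: [1.4, -0.0, 0.6]
grip_width: 0.997
gripper_force: 0.0
```

>>> arm_command:
  commands: [0,0,-0.004,0,0,0,-0.004,0]

```text
t: 19.77
tool_pos: [0.4948, 0.4, 0.1784]
tool_rot: [-3.14, 0.057, -0.001]
wrist_force: [0.4, -0.1, -0.4]
grip_width: 1.001
gripper_force: 0.0
```

>>> arm_command:
  commands: [0,-0.002,-0.001,0,0,-0.002,-0.001,0,0,-0.002,-0.001,0]

```text
t: 20.15
tool_pos: [0.4947, 0.3978, 0.1767]
tool_rot: [-3.141, 0.058, -0.0]
wrist_force: [-0.2, -0.4, 0.5]
grip_width: 1.003
gripper_force: 0.0
```

>>> arm_command:
  commands: [0,0,0,0,0,0,0,0,0,0,0,0,0,0,0,0,0,0,0,0,0,0,0,0]
  fingers: 0
  force: 60

```text
t: 20.9
tool_pos: [0.4949, 0.3979, 0.1769]
tool_rot: [-3.141, 0.058, -0.001]
wrist_force: [0.2, -0.9, 1.4]
grip_width: 0.306
gripper_force: 59.1
```

>>> arm_command:
  commands: [0,0,0.03,0,-0.01,-0.05,0.08,5,-0.045,-0.368,0.123,18.4,-0.045,-0.368,0.123,18.4,-0.045,-0.368,0.123,18.4,-0.045,-0.368,0.123,18.4,-0.045,-0.368,0.123,18.4,-0.045,-0.368,0.123,18.4]

```text
t: 21.9
tool_pos: [0.4487, 0.0255, 0.3005]
tool_rot: [3.11, 0.432, 0.001]
wrist_force: [-0.4, 0.4, -1.5]
grip_width: 0.312
gripper_force: 59.3
```

>>> arm_command:
  commands: [0,0,0,0,0,0,0,0]

```text
t: 22.15
tool_pos: [0.4499, 0.0318, 0.299]
tool_rot: [-3.108, -0.45, 0.002]
wrist_force: [0.6, 0.5, -1.3]
grip_width: 0.309
gripper_force: 59.3
```

```bash
python3 -c "
from h import *
lookpad('w6')"
```

```text
t 22.2 tcp [0.4499 0.032  0.299 ] close 106.5 grip 0.31102924305367186
[ 14. 255.] [0.3594 0.2478] 2.3 0.048 0.117
[474. 251.] [ 0.4707 -0.0883] 16.0 0.093 0.116
[438. 107.] [ 0.5625 -0.0222] 97.5 0.045 0.045
```

View pics/w6.png

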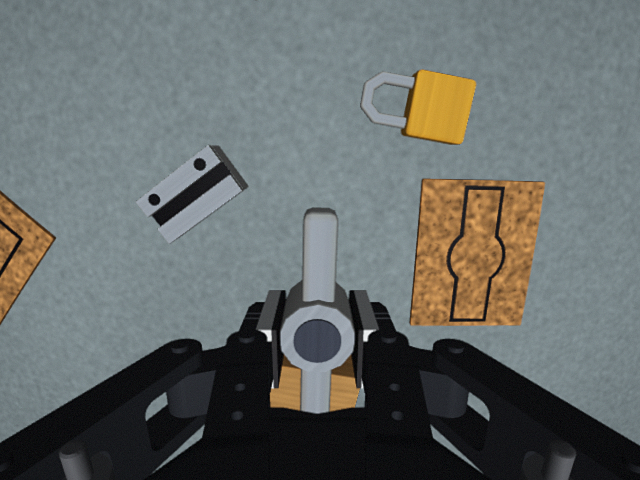

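The wing is held with its bar in line with the tool, and the pad_wing outline is at (477,253), yaw 16.0° (116x93). Lowering it there.

>>> arm_command:
  commands: [0.0205,-0.1205,0,-0.5,0.0205,-0.1205,0,-0.5,0.0205,-0.1205,-0.03,-0.5,0.0205,-0.1205,-0.07,-0.5,0.0205,-0.1205,-0.1,-0.5,0.0205,-0.1205,-0.11,-0.5,0.0205,-0.1205,-0.113,-0.5,0.0205,-0.1205,-0.113,-0.5]

```text
t: 23.2
tool_pos: [0.4707, -0.0904, 0.1872]
tool_rot: [3.111, 0.433, 0.002]
wrist_force: [0.6, 0.4, -1.6]
grip_width: 0.311
gripper_force: 59.5
```

>>> arm_command:
  commands: [0,0,0,0]

```text
t: 23.32
tool_pos: [0.4706, -0.0906, 0.1875]
tool_rot: [3.111, 0.432, 0.003]
wrist_force: [-0.6, -0.7, -1.1]
grip_width: 0.307
gripper_force: 59.5
```

```bash
python3 -c "
from h import *
print(r.get_obs()['tool_pos'],yaw())"
```

```text
[ 0.47059366 -0.09058864  0.18749476] 105.822355477442
```

>>> arm_command:
  commands: [0,0.002,-0.002,0,0,0.002,-0.004,0,0,0.002,-0.005,0,0,0.002,-0.0057,0,0,0.002,-0.0057,0]

```text
t: 23.95
tool_pos: [0.4701, -0.0887, 0.1818]
tool_rot: [-3.111, -0.431, -0.001]
wrist_force: [-0.6, 1.1, 6.4]
grip_width: 0.305
gripper_force: 60.4
```

>>> arm_command:
  commands: [0,0,0,0,0,0,0,0,0,0,0,0,0,0,0,0]
  fingers: 0.8

```text
t: 24.45
tool_pos: [0.4702, -0.0887, 0.1808]
tool_rot: [3.112, 0.432, -0.0]
wrist_force: [0.1, 0.1, 0.5]
grip_width: 0.802
gripper_force: 0.0
```

>>> arm_command:
  commands: [0,0,0.03,0,0,0,0.08,0,-0.03,-0.0,0.13,0,-0.03,-0.0,0.13,0,-0.03,-0.0,0.13,0]
  fingers: 1

```text
t: 25.08
tool_pos: [0.4403, -0.0882, 0.3107]
tool_rot: [-3.111, -0.433, -0.0]
wrist_force: [-0.1, 0.1, -0.7]
grip_width: 0.998
gripper_force: 0.0
```

```bash
python3 -c "
from h import *
i=look('wing',.031,'w7')
lookpad()
d=r.silhouettes('wrist','wing')[0]['pixels']; ys,xs=np.nonzero(d)
P=np.array([world('wrist',p,.031,i)[:2] for p in zip(xs,ys)]); c=P.mean(0); P=P[np.hypot(*(P-c).T)>.02]
v=cv2.fitLine(P.astype(np.float32),cv2.DIST_HUBER,0,.001,.001).ravel(); print(c, np.degrees(np.arctan2(v[1],v[0])))"
```

```text
t 25.12 tcp [ 0.4404 -0.0881  0.3102] close 105.8 cam [ 0.505 -0.071  0.28 ]
wing 0.6 [330. 202.] [ 0.4711 -0.0895] 16.1 0.087 0.025
t 25.23 tcp [ 0.4405 -0.0883  0.3098] close 105.8 grip 0.9957798424527072
[175. 324.] [0.3236 0.0111] 95.1 0.09 0.073
[327. 192.] [ 0.4705 -0.0888] 15.9 0.092 0.116
[267.  41.] [ 0.5621 -0.0184] 7.4 0.043 0.046
[ 0.47296285 -0.08897727] 14.669837
```

View pics/w7.png

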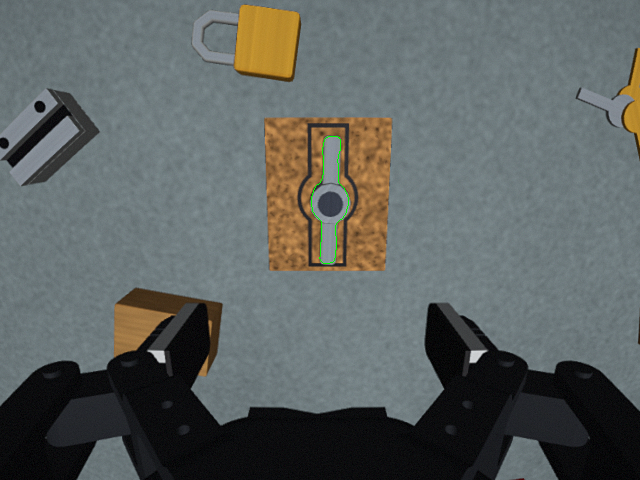

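Wing sits in its outline (330,200), aligned. Now the jaw.

>>> arm_command:
  commands: [0.03,0.195,0,80,0.03,0.195,0,80,0.03,0.195,0,80,0.03,0.195,0,80,0.03,0.195,0,80,0.03,0.195,0,80,0.03,0.195,0,80,0.03,0.195,0,80]

```text
t: 26.28
tool_pos: [0.4704, 0.1062, 0.31]
tool_rot: [-2.102, -2.333, 0.002]
wrist_force: [0.9, 0.5, 0.5]
grip_width: 0.998
gripper_force: 0.0
```

>>> arm_command:
  commands: [0,0,-0.02,40,0,0,-0.02,40,0,0,-0.02,40,0,0,-0.02,40,0,0,-0.02,40,0,0,-0.02,40]

```text
t: 27.02
tool_pos: [0.4703, 0.1062, 0.2904]
tool_rot: [-1.185, -2.909, 0.001]
wrist_force: [0.1, 0.6, 0.6]
grip_width: 0.999
gripper_force: 0.0
```

```bash
python3 -c "
from h import *
i=look('jaw',.027,'w8')
for d in r.tip_of('wrist','jaw')[:1]: print(world('wrist',d['location'],0,i))"
```

```text
t 27.07 tcp [0.4703 0.1063 0.2905] close 45.7 cam [0.422 0.152 0.26 ]
jaw 0.81 [324. 217.] [0.4581 0.1244] 142.0 0.036 0.066
[0.45954393 0.12093202 0.        ]
```

View pics/w8.png

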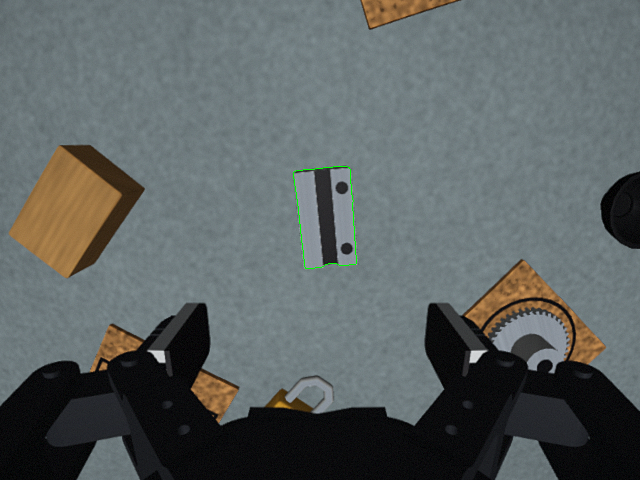

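The jaw is at (325,218), and its mask fits (36x66 mm) at yaw 142°. Turning +6.3° and descending.

>>> arm_command:
  commands: [-0.0115,0.017,-0.01,6.3,-0.0115,0.017,-0.05,6.3,-0.0115,0.017,-0.09,6.3,-0.0115,0.017,-0.11,6.3,-0.0115,0.017,-0.1135,6.3,-0.0115,0.017,-0.1135,6.3,-0.0115,0.017,-0.1135,6.3]

```text
t: 28.05
tool_pos: [0.4591, 0.1235, 0.1784]
tool_rot: [1.02, 2.97, 0.002]
wrist_force: [0.4, 0.2, 0.3]
grip_width: 1.002
gripper_force: 0.0
```

>>> arm_command:
  commands: [0,0,0,0,0,0,0,0,0,0,0,0,0,0,0,0,0,0,0,0,0,0,0,0]
  fingers: 0
  force: 80

```text
t: 28.8
tool_pos: [0.459, 0.1235, 0.1781]
tool_rot: [1.02, 2.97, 0.002]
wrist_force: [-0.6, 1.3, 5.3]
grip_width: 0.402
gripper_force: 81.2
```

```bash
python3 -c "
from h import *
print(r.get_obs()['tool_pos'],yaw(),r.get_obs()['joint_pos'])"
```

```text
[0.45901877 0.12354135 0.17811672] 52.098574805532735 [-0.35437372  0.72887737  0.06807961  2.11882888 -0.15623419  0.29698259
  0.75516636]
```

>>> arm_command:
  commands: [0,0,0.03,0,0,0,0.08,6,-0.055,0.105,0.12,12.2,-0.055,0.105,0.12,12.2,-0.055,0.105,0.12,12.2,-0.055,0.105,0.12,12.2,-0.055,0.105,0.12,12.2,-0.055,0.105,0.12,12.2]

```text
t: 29.8
tool_pos: [0.4043, 0.2269, 0.2969]
tool_rot: [-0.703, -3.061, 0.002]
wrist_force: [0.2, -0.3, -2.3]
grip_width: 0.403
gripper_force: 80.9
```

```bash
python3 -c "
from h import *
lookpad('w9')"
```

```text
t 29.85 tcp [0.4042 0.2272 0.297 ] close 64.1 grip 0.40403260086806936
[ 26. 403.] [ 0.4288 -0.0866] 104.4 0.075 0.037
[ 39. 282.] [ 0.3327 -0.0091] 95.4 0.108 0.057
[378. 138.] [0.3591 0.2938] 154.2 0.115 0.092
```

View pics/w9.png

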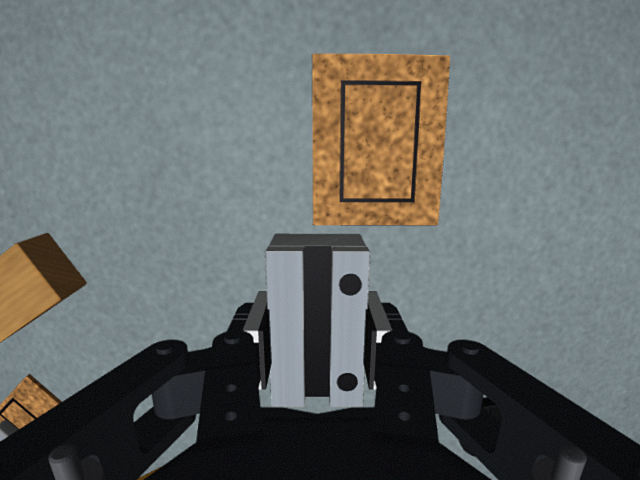

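Jaw is held aligned and the pad_jaw outline is at (380,140). I check the jaw's far-end offset in the hand (edge at row 249).

```bash
python3 -c "
from h import *
o=r.get_obs(); i=r.camera_info('wrist'); d=np.radians(yaw()+90); u=np.array([np.cos(d),np.sin(d)]); n=np.array([-u[1],u[0]])
for p in ((267,249),(368,249),(268,406),(366,407)):
  v=world('wrist',p,o['tool_pos'][2]-.1781+.027,i)[:2]-o['tool_pos'][:2]; print(v@u,v@n)"
```

```text
0.03303829770326119 0.01862225194670625
0.033124553677166046 -0.015862933058852436
-0.031235230379472016 0.02072178418847541
-0.03157760487853433 -0.017888893473565193
```

>>> arm_command:
  commands: [-0.0445,0.0665,0,0,-0.0445,0.0665,-0.01,0,-0.0445,0.0665,-0.05,0,-0.0445,0.0665,-0.085,0,-0.0445,0.0665,-0.1,0,-0.0445,0.0665,-0.107,0,-0.0445,0.0665,-0.109,0,-0.0445,0.0665,-0.109,0]

```text
t: 30.85
tool_pos: [0.3596, 0.295, 0.1891]
tool_rot: [0.699, 3.062, 0.002]
wrist_force: [1.4, 0.3, -2.2]
grip_width: 0.404
gripper_force: 80.6
```

>>> arm_command:
  commands: [0,0,0,0]

```text
t: 30.98
tool_pos: [0.3594, 0.295, 0.1892]
tool_rot: [0.698, 3.062, 0.002]
wrist_force: [0.2, -0.3, -2.7]
grip_width: 0.401
gripper_force: 80.6
```

```bash
python3 -c "
from h import *
print(r.get_obs()['tool_pos'],yaw())"
```

```text
[0.35940431 0.29503493 0.18916188] 64.30224063050001
```

>>> arm_command:
  commands: [0,-0.0013,-0.002,0,0,-0.0013,-0.004,0,0,-0.0013,-0.005,0,0,-0.0013,-0.006,0,0,-0.0013,-0.006,0]

```text
t: 31.6
tool_pos: [0.3591, 0.2935, 0.1831]
tool_rot: [-0.699, -3.063, -0.0]
wrist_force: [-1.6, -1.3, 4.8]
grip_width: 0.402
gripper_force: 81.8
```

>>> arm_command:
  commands: [0,0,0,0,0,0,0,0,0,0,0,0,0,0,0,0]
  fingers: 0.85

```text
t: 32.1
tool_pos: [0.3592, 0.2936, 0.1824]
tool_rot: [-0.699, -3.063, 0.0]
wrist_force: [-0.5, -0.7, -0.1]
grip_width: 0.847
gripper_force: 0.0
```

>>> arm_command:
  commands: [0,0,0.03,0,0,0,0.08,0,0.02,0.02,0.14,0,0.02,0.02,0.14,0,0.02,0.02,0.14,0,0.02,0.02,0.14,0]
  fingers: 1

```text
t: 32.85
tool_pos: [0.3784, 0.3128, 0.3209]
tool_rot: [-0.698, -3.06, 0.006]
wrist_force: [-0.9, 0.7, 0.2]
grip_width: 1.002
gripper_force: 0.0
```

```bash
python3 -c "
from h import *
look('jaw',.032,'w10'); lookpad()
a=cv2.imread('pics/w10.png'); t=r.grab_frame('top'); cv2.imwrite('pics/end.png',np.vstack([cv2.resize(a[:300],(640,300)),cv2.resize(t[130:310,140:524],(640,300))]))"
```

```text
t 32.9 tcp [0.3785 0.3129 0.3208] close 64.3 cam [0.317 0.341 0.29 ]
jaw 0.56 [283. 228.] [0.3575 0.2935] 154.9 0.038 0.067
t 33.0 tcp [0.3788 0.3131 0.3212] close 64.3 grip 0.9938515336768456
[289. 217.] [0.3595 0.2941] 154.4 0.116 0.092
```

View pics/end.png

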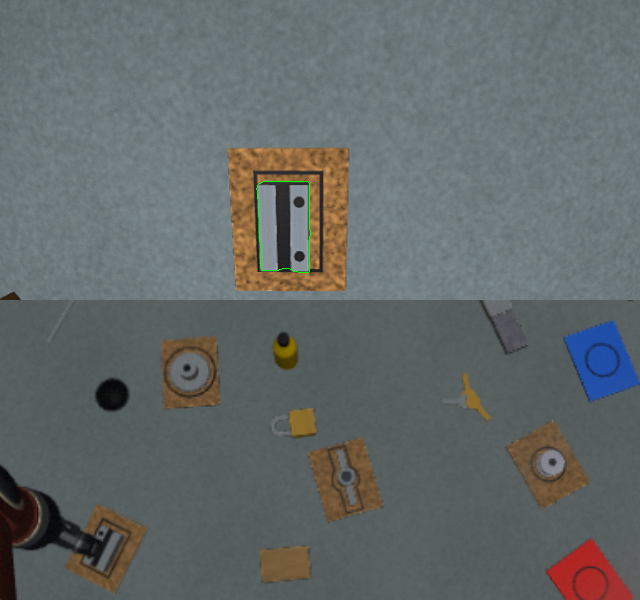

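All four parts sit in their outlines: cutter, wing and pulley in the lower view, jaw at (283,228) in the upper. The bottle is standing. Handing in.

```bash
python3 -c "
from station import r
print(r.job_done())"
```

```text
the job is handed in; nothing more can be done
None
```

I set all four parts upright on their cork pads, each centred to within about 2 mm by the wrist camera. The bottle was still standing, the simulated clock read about 33 s, and the job is handed in; it returned no verdict.

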